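# Hold open the blast cabinet's lid

## Robot

A 7-joint arm with a two-finger parallel gripper is mounted at the origin on the work surface. World frame = base frame: x ahead of the robot, y to its left, z up, the work surface at z = 0. Lengths are in m, angles in degrees, forces in N, time in s.
With the tool pointing down it reaches from about 0.425 to 0.95 m from the base axis. Payload 4.7 kg.
Tool frame: the origin (TCP) lies midway between the tips of the shut fingers; the grasp point (between the pads) lies 19 mm behind it; z points along the fingers, y is the line along which they close (so a half turn about z gives the same grasp; the last joint's range is limited). The gripper opens to 85 mm and grips with 20 to 120 N. Pads are 22 mm wide; open, the fingers measure 114 mm over their backs; the gripper's body (76 mm by 85 mm) begins 54 mm behind the grasp point. The pads swing forward as they close: fully open they stand 13 mm farther back than shut.
Start: joints at [-70.697, 26.849, -2.785, 87.806, 1.381, 65.374, -4.715], TCP at [0.241, 0.63, 0.194] pointing down, gripper open.
Joint ranges: [-148.3, 148.3], [-19.14, 114.17], [-79.39, 73.82], [5.75, 140.21], [-59.74, 239.74], [12.07, 113.84], [-152.46, 152.46]. Speed limits (degrees/s): [147.25, 147.25, 180, 180, 180, 180, 180].

## Interface

Orientations are given as a 3x3 rotation matrix whose columns are the frame's x, y, z axes.
In Python, from station import robot gives the robot as it stands. The module is installed in compiled form; this text tells all that it offers.
- The arm moves only by the tool play_rows, never from a script. Its arguments are lists of equal length, an entry for each row: "translation": the shift along the tool's x, y, z in units of 30 mm (1.0 is 30 mm), a list of three; "dr": the turn, a rotation vector about the tool's x, y, z in units of 8 degrees (1.0 is 8 degrees), a list of three. In form: {"translation": [[tx, ty, tz], ...], "dr": [[ax, ay, az], ...]}. A call has 1 to 12 rows; each row is the pose to reach, as a shift and turn from the pose commanded when the call began, along the tool's axes at that moment; what a row does not reach only later rows make up. A row lasts 1/10 s, in which the tool goes at most 50 mm and 8.59 degrees, less where a joint would pass 70% of its speed; a pose out of reach is approached as far as the arm can. A call with a gripper value outside its range is refused whole. "claw" is the finger opening in mm, from 0 to 85.4, set as the call begins (left out, the last holds). The fingers move at their own pace and stop on an object; "newtons" is the grip in N (left out, the last holds). Time passes only in rows, so rows that repeat a pose let the fingers close. It gives the time, the measured TCP pose, the force, the opening and the grip force at its end, in the units of the state.
- robot.observe(): the state, without advancing time (a new reading comes with each control period).
- robot.snapshot(name): name is "scene" or "top"; returns (picture, depth): 384x512x3 uint8, red, green, blue; 384x512 float32, m along the optical axis (not along the pixel's ray), 0 where there is no reading.
- robot.calibration(name): a dict with "fovy" (degrees; the focal length in pixels is half the picture's height over the tangent of half this angle, whatever the lens; pixels are square), "cx", "cy" (the principal point, pixels), "dist_coeffs" ([k1, k2, p1, p2, k3] as OpenCV has them; the pictures are not rectified), "position" and "attitude" of the camera in the world. Camera axes: x right, y up, looking along -z (the intrinsics and any distortion apply to the point x, -y, -z); pixel columns grow to the right and rows downward; lengths in m; the calibration is good to about 2 mm. A picture is of the moment at which its call begins. calibration takes no time and is no camera call.
- robot.hand_in(): hands the job in; it is judged then, once.
The state is a dict: "t": time; "qpos": joint angles; "joint_velocities": joint speeds; "effort": joint torques, N m; "tcp_pos": TCP position; "eef_rot": TCP orientation; "ft_force": force on the tool from outside, world axes, zero at the start; "wrist_torque": the same for the moment, N m; "gripper_width": finger opening in m; "finger_force": force on a finger pad.
Only numpy, scipy, OpenCV 4.12 (cv2) and the standard library are available. Lean on these libraries where they do the work, as an engineer would, in place of code of your own. Each camera call takes 0.05 s, during which the arm holds its last target. There are 200 camera calls.

## Task

Lift the lid of the small blast cabinet to at least 35 degrees and finish while still holding it there with the gripper, so that I can take the rings out; it has no stay and falls shut if let go. Nobody can see whether the catch under its knob is on, so feel for it with a gentle tug and, if it is caught, turn the knob until it lets go; do not wrench the lid against the catch. Leave the jar, the steel block and the ring mandrel beside the cabinet where they are.

Things in the scene. Friction and masses are not known exactly. Their poses are not given: they have to be found in the camera images.
- cabinet: Grey painted steel bench-top blast cabinet, 240 mm deep (its x), 320 mm wide (its y), 150 mm high up to the rim that the lid lies on; fixed to the bench. Origin: centre of its underside, on the bench; z up. Its front with two round arm ports faces -x (towards the robot); the lid's hinge runs along its far (+x) top edge.
- lid: The lid: grey steel frame with a clear window, 240 x 320 x 12 mm, 0.6 to 0.9 kg. Origin: middle of its hinge axis, level with its underside. Its x points away from the front edge (at x = -235 mm), y along the hinge, z is its normal (top face z = 12 mm), vertical when shut. Opens about +y, front rising, 0 to 69 degrees. No stay or spring: it takes 3 to 6 N at the knob and falls shut if let go.
- knob_grip (a point): Where to grip the knob: on its axis, 31 mm above the lid's top, at x = -195, y = 0, z = 43 mm in the lid's frame; moves with the lid, does not turn with the knob. Round black fluted knob, 32 mm in diameter, head 15 to 43 mm above the lid on an 18 mm stem, its axis the lid's normal. Turns endlessly both ways (0.06 N m) and stays where left. Nothing else stands on the lid.
- knob_top (a point): Middle of the knob's top face, 43 mm above the lid's top; does not turn with the knob. Caught, the lid gives 1 to 2 mm here and stops dead. A catch that is on at the start comes free when the knob is turned anticlockwise (from above) by up to 65 degrees, or clockwise by 35 to 100; it stays free over about 80 degrees of turning, then catches again. The knob's look does not tell its state.
- keeper: Slotted steel strip (80 x 90 x 4 mm) fixed in the cabinet, hidden under the lid below the knob. A straight 48 mm turn-bar on the knob's shaft catches under it when crosswise to the front edge and passes its slot when along the front edge: free over about 80 degrees of each half turn, caught over 100. Origin: its centre, 80 mm in front of the cabinet's centre, 144 mm above the bench.
- bead_jar: Closed glass jar of blasting beads with a metal cap, 68 mm in diameter, 95 mm high, standing on the bench beside the cabinet. Origin: centre of its underside.
- bench_block: Plain square steel bench block, 75 x 75 x 20 mm, 0.85 kg, lying beside the cabinet. Origin: centre of its underside.
- ring_mandrel: Tapered steel ring mandrel, upright in a wooden foot 90 x 70 x 30 mm, 140 mm high over all, standing beside the cabinet. Origin: centre of its underside.
Not all that is in view belongs to the job. Of the things that look like the bead_jar, the middle-sized one is meant.

How it is judged:
By the outcome, as a careful person would: the job done as asked, in the order asked, and still so for the second after the job is handed in, while the arm keeps its last pose, push and grip.
It also fails if it takes over 51 s, if anything falls off the work surface, if the arm or the gripper's body presses on something with over 40 N, if the wrist force passes 120 N, or if a joint passes its speed limit or range.

## Working session

There is one attempt and no reset: what is moved stays moved. The work goes in short steps, Python scripts to look and compute and a tool call to move; the robot and the scene stay as the last step left them, time stands still between calls to the robot, and variables do not carry over. Pictures are saved under pics/ and viewed, at most 10 in all, crops included, and the job is handed in when it is done.

Besides the shell and the picture viewer there is one more tool, called after "Emit:" in YAML: its name, and indented under it one key for each argument. play_rows: Moves the arm, as the interface text tells. Its arguments: {"type":"object","properties":{"translation":{"type":"array","items":{"type":"array","items":{"type":"number"}}},"dr":{"type":"array","items":{"type":"array","items":{"type":"number"}}},"claw":{"type":"number"},"newtons":{"type":"number"}},"required":["translation","dr"]}

```bash
mkdir -p pics; cat > h.py <<'E'
import numpy as np, cv2
from station import robot
def snap(n):
    p,d=robot.snapshot(n); np.savez(f'{n}.npz',p=p,d=d); return p,d
def cam(n):
    c=robot.calibration(n); f=192/np.tan(np.radians(c['fovy']/2))
    K=np.array([[f,0,c['cx']],[0,f,c['cy']],[0,0,1.]]); 
    return K,np.array(c['dist_coeffs'],float),np.array(c['position']),np.array(c['attitude'])
def rays(n,uv):
    K,D,P,R=cam(n); q=cv2.undistortPoints(np.array(uv,float).reshape(-1,1,2),K,D)[:,0]
    return P,(R@np.c_[q[:,0],-q[:,1],-np.ones(len(q))].T).T
def depthpts(n,uv,d):
    P,r=rays(n,uv); return P+r*np.array([d[int(v),int(u)] for u,v in uv])[:,None]
def plane(n,uv,z):
    P,r=rays(n,uv); return P+r*((z-P[2])/r[:,2])[:,None]
E
python3 - <<'E'
from h import *
for n in('scene','top'):
    p,d=snap(n); cv2.imwrite(f'pics/{n}0.png',cv2.resize(p[:,:,::-1],(800,600)))
    print(n,robot.calibration(n))
print(robot.observe())
E
```

```text
scene {'fovy': 52.5746108667138, 'cx': 253.06798371408053, 'cy': 192.47793617936122, 'dist_coeffs': array([-0.12416773,  0.        ,  0.        ,  0.        ,  0.        ]), 'position': array([0.5857564 , 0.67104189, 0.94177224]), 'attitude': array([[-0.99859524, -0.03962814,  0.03517314],
       [ 0.05288176, -0.7870332 ,  0.61463994],
       [ 0.00332539,  0.61563654,  0.78802322]])}
top {'fovy': 54.21718081592506, 'cx': 255.19267760530482, 'cy': 192.89250939695862, 'dist_coeffs': array([0.01108358, 0.        , 0.        , 0.        , 0.        ]), 'position': array([0.35783676, 0.01411133, 1.20215976]), 'attitude': array([[ 0.01781803,  0.9853794 , -0.16944013],
       [-0.99976382,  0.01544999, -0.01528398],
       [-0.01244267,  0.16967244,  0.98542196]])}
{'t': 0.1, 'qpos': array([-70.69759218,  26.89290935,  -2.78529433,  87.86628217,
         1.38196704,  65.37402063,  -4.71392589]), 'joint_velocities': array([ 0.11095943, -0.0844461 , -0.00230232, -0.25182703, -0.00193042,
        0.03214681,  0.06782555]), 'effort': array([ 9.12531632e-04, -5.11515784e+01, -4.67233127e-02, -2.38391000e+01,
        1.08782819e-02,  4.34195463e-03,  2.14756102e-05]), 'tcp_pos': array([0.2412165 , 0.62980911, 0.19316824]), 'eef_rot': array([[-9.33869581e-01,  3.57613334e-01, -5.56354809e-04],
       [ 3.57613760e-01,  9.33868131e-01, -1.64716265e-03],
       [-6.94852986e-05, -1.73719522e-03, -9.99998489e-01]]), 'ft_force': array([-0.46808852,  0.04124242, -0.14720928]), 'wrist_torque': array([0.00689577, 0.02766261, 0.02515441]), 'finger_force': 0.0, 'gripper_width': 0.08550955174698252}
```

View pics/scene0.png

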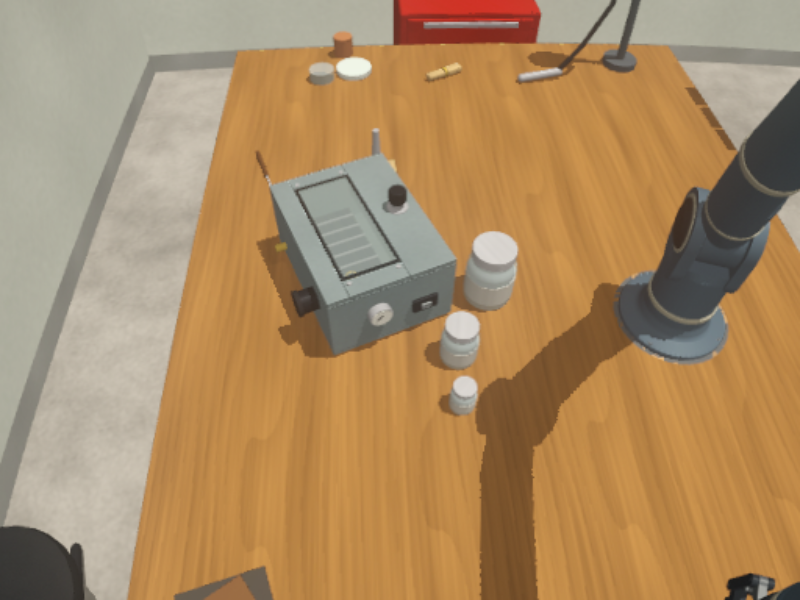

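View pics/top0.png

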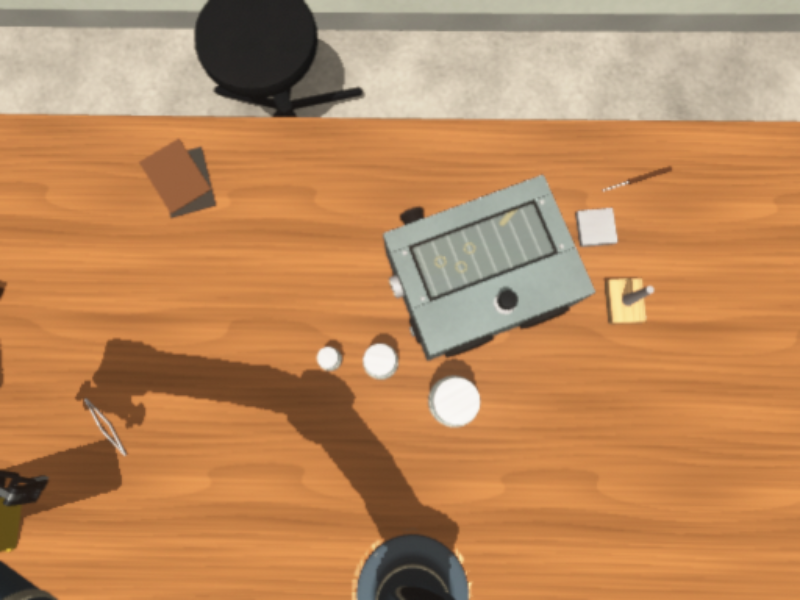

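The top view (800x600 scale) shows the cabinet with its lid corners at about (385,233), (545,177), (594,292) and (428,357), and the knob at (507,299). There are three jars, at (328,358) small, (380,360) middle and (455,400) large. The middle one is the bead_jar. The block is at (597,227) and the mandrel at (627,300). All of these are only to be avoided.

```bash
python3 - <<'E'
from h import *
S=512/800
for n,(ku,kv) in {'top':(507,299),'scene':(397,192)}.items():
    z=np.load(n+'.npz');p,d=z['p'],z['d']
    m=(p.max(2)<70).astype(np.uint8); ku*=S;kv*=S
    k,l,st,c=cv2.connectedComponentsWithStats(m)
    i=l[int(kv),int(ku)]; ys,xs=np.where(l==i)
    P=depthpts(n,np.c_[xs,ys],d); P=P[d[ys,xs]>0]; t=P[P[:,2]>P[:,2].max()-.006]
    print(n,'knob blob',st[i],c[i],'zmax',P[:,2].max(),'top mean',t.mean(0),'mid',(t.max(0)+t.min(0))/2,np.ptp(t,axis=0))
z=np.load('top.npz');p,d=z['p'],z['d']
vv,uu=np.mgrid[0:384,0:512]; P=depthpts('top',np.c_[uu.ravel(),vv.ravel()],d)
m=((abs(P[:,2]-.162)<.008)&(d.ravel()>0)).reshape(384,512).astype(np.uint8)
m=cv2.morphologyEx(m,cv2.MORPH_OPEN,np.ones((3,3)))
c=max(cv2.findContours(m,0,2)[0],key=cv2.contourArea)
Q=plane('top',c[:,0].astype(float),.162)
r=cv2.minAreaRect((Q[:,:2]*1000).astype(np.float32)); print('lid rect',r,cv2.boxPoints(r))
for nm,uv,h in [('jarS',(328,358),.06),('jarM',(380,360),.095),('jarL',(455,400),.13),('mandrel',(627,300),.03),('block',(597,227),.02)]:
    q=np.array([uv])*S; print(nm,depthpts('top',q,d)[0])
img=cv2.imread('pics/top0.png')[150:450,280:680]; cv2.imwrite('pics/crop.png',cv2.resize(img,(800,600)))
E
```

```text
top knob blob [319 186  12  12 109] [324.3853211  191.29357798] zmax 0.21103514404352364 top mean [ 0.53802814 -0.15734209  0.20707269] mid [ 0.53729364 -0.15767272  0.20806069] [0.02739545 0.02704129 0.0059489 ]
scene knob blob [     0      0    512    384 189103] [252.61803885 190.69491758] zmax 0.6192189573708422 top mean [0.12412113 0.14022506 0.61697205] mid [0.12412113 0.14022506 0.61697205] [0.0014099  0.00063837 0.00449382]
lid rect ((612.6986083984375, -129.88902282714844), (240.28189086914062, 320.0509033203125), 21.68999481201172) [[ 441.92105   -25.596066]
 [ 560.2069   -322.98645 ]
 [ 783.4762   -234.18198 ]
 [ 665.1903     63.208405]]
jarS [0.43990675 0.16706231 0.06411247]
jarM [0.43557519 0.06462035 0.09479893]
jarL [ 0.36352521 -0.07326445  0.1367683 ]
mandrel [ 0.56546919 -0.41976413  0.05210138]
block [ 0.72259723 -0.37509634  0.02650214]
```

View pics/crop.png

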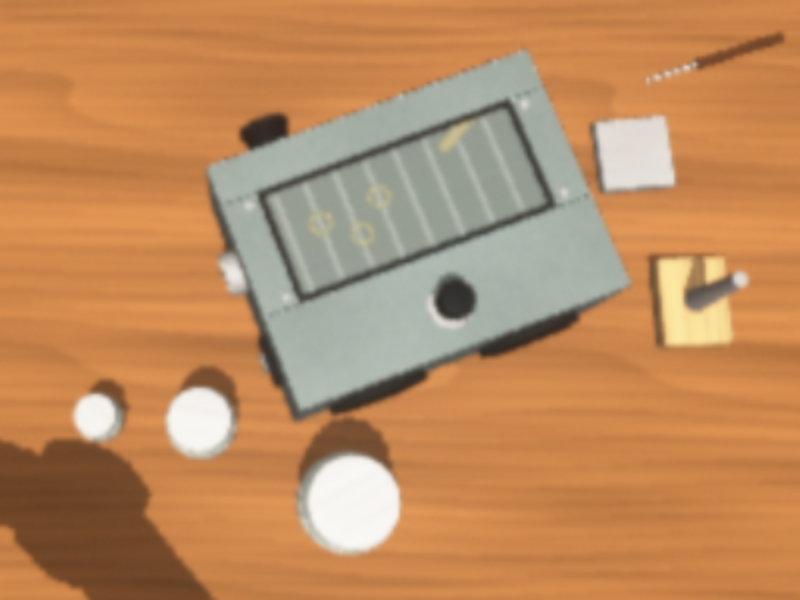

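The crop shows the knob at (455,298), the middle jar at (200,420) clear of the cabinet's corner, and the other items well to the side. The lid measures 240 x 320 mm, which matches. The yaw is 21.7°, the hinge is at (0.720, -0.087, 0.150) and the knob at (0.538, -0.1585), which agrees with the direct measurement.

```bash
cat >> h.py <<'E'
from scipy.spatial.transform import Rotation as Ro
YAW=np.radians(21.69); X=np.array([np.cos(YAW),np.sin(YAW),0]); Y=np.array([-X[1],X[0],0]); Z=np.array([0,0,1.])
H=np.array([.7196,-.0874,.150])
def pose(az,tilt=0):  # tool y at azimuth az (deg), pointing down, tilted about lid +Y
    a=np.radians(az); y=np.array([np.cos(a),np.sin(a),0]); z=-Z
    R=np.c_[np.cross(y,z),y,z]; return Ro.from_rotvec(Y*np.radians(tilt)).as_matrix()@R
def go(p,R,base=None):
    o=robot.observe(); p0,R0=base or (o['tcp_pos'],o['eef_rot'])
    t=R0.T@(np.array(p)-p0)/.03; w=Ro.from_matrix(R0.T@R).as_rotvec(degrees=True)/8
    print('t',np.round(t,2),'dr',np.round(w,2))
def st():
    o=robot.observe(); y=o['eef_rot'][:,1]; print('t',o['t'],'q',o['qpos'].round(1),'p',o['tcp_pos'].round(4),'yaz',np.degrees(np.arctan2(y[1],y[0])).round(1),'z',o['eef_rot'][:,2].round(3),'F',o['ft_force'].round(1),'T',o['wrist_torque'].round(2),'w',o['gripper_width'],o['finger_force'])
E
python3 - <<'E'
from h import *
go([.47,.35,.32],pose(0)); go([.538,-.1585,.30],pose(-68.3),(np.array([.47,.35,.32]),pose(0)))
E
```

```text
t [-10.46  -5.99  -4.22] dr [-0.01  0.01  8.63]
t [-16.95   2.27   0.67] dr [0.   0.   8.54]
```

Emit:
play_rows:
  translation:
    - [-0.5,-0.3,-1.2]
    - [-1.5,-0.8,-2.4]
    - [-2.5,-1.4,-3.4]
    - [-3.6,-2.0,-4.2]
    - [-4.7,-2.7,-4.2]
    - [-5.8,-3.3,-4.2]
    - [-7,-4,-4.2]
    - [-8.2,-4.7,-4.2]
    - [-9.3,-5.3,-4.2]
    - [-10.4,-6,-4.2]
    - [-10.4,-6,-4.2]
    - [-10.4,-6,-4.2]
  dr:
    - [0,0,0.6]
    - [0,0,1.5]
    - [0,0,2.4]
    - [0,0,3.3]
    - [0,0,4.2]
    - [0,0,5.1]
    - [0,0,6]
    - [0,0,6.9]
    - [0,0,7.8]
    - [0,0,8.6]
    - [0,0,8.6]
    - [0,0,8.6]
  claw: 85
  newtons: 40

```text
t: 1.3
tcp_pos: [0.4686, 0.3499, 0.3198]
eef_rot: [[-0.003, 1.0, -0.001], [1.0, 0.003, 0.0], [0.0, -0.001, -1.0]]
ft_force: [-0.4, 0.8, -0.8]
gripper_width: 0.0851
finger_force: 0.0
```

```bash
python3 - <<'E'
from h import *
st(); go([.538,-.1585,.30],pose(-68.3))
E
```

```text
t 1.3 q [-54.5  13.6  17.1  91.2  -4.1  75.8 -36.7] p [0.4686 0.3499 0.3198] yaz 0.2 z [-0.001  0.    -1.   ] F [-0.4  0.8 -0.8] T [0.01 0.01 0.02] w 0.08509472140585728 0.0
t [-16.95   2.27   0.66] dr [-0.    0.    8.56]
```

Emit:
play_rows:
  translation:
    - [-0.8,0.1,0]
    - [-2.2,0.3,0]
    - [-3.7,0.5,0.1]
    - [-5.2,0.7,0.2]
    - [-6.8,0.9,0.3]
    - [-8.4,1.1,0.3]
    - [-10,1.3,0.4]
    - [-11.6,1.5,0.5]
    - [-13.2,1.8,0.5]
    - [-14.8,2,0.6]
    - [-16.2,2.2,0.7]
    - [-16.95,2.27,0.7]
  dr:
    - [0,0,0.4]
    - [0,0,1.1]
    - [0,0,1.9]
    - [0,0,2.6]
    - [0,0,3.4]
    - [0,0,4.2]
    - [0,0,5]
    - [0,0,5.8]
    - [0,0,6.6]
    - [0,0,7.4]
    - [0,0,8.1]
    - [0,0,8.56]

```text
t: 2.5
tcp_pos: [0.5379, -0.1606, 0.2987]
eef_rot: [[0.931, 0.365, -0.001], [0.365, -0.931, -0.001], [-0.001, 0.001, -1.0]]
ft_force: [0.0, 0.0, 0.3]
gripper_width: 0.0853
finger_force: 0.0
```

```bash
python3 - <<'E'
from h import *
st(); go([.538,-.1585,.174],pose(-68.3))
E
```

```text
t 2.5 q [-23.   13.8  43.8  97.2  -9.9  73.  -45.8] p [ 0.5379 -0.1606  0.2987] yaz -68.6 z [-0.001 -0.001 -1.   ] F [0.  0.  0.3] T [ 0.01 -0.01 -0.01] w 0.08532856769422315 0.0
t [ 0.03 -0.07  4.16] dr [ 0.01  0.01 -0.04]
```

Emit:
play_rows:
  translation:
    - [0,0,0.5]
    - [0,-0.05,1.3]
    - [0,-0.07,2.1]
    - [0,-0.07,2.8]
    - [0,-0.07,3.4]
    - [0,-0.07,3.9]
    - [0,-0.07,4.1]
    - [0,-0.07,4.15]
    - [0,-0.07,4.15]
  dr:
    - [0,0,0]
    - [0,0,0]
    - [0,0,0]
    - [0,0,0]
    - [0,0,0]
    - [0,0,0]
    - [0,0,0]
    - [0,0,0]
    - [0,0,0]

```text
t: 3.4
tcp_pos: [0.5382, -0.1556, 0.175]
eef_rot: [[0.929, 0.371, 0.001], [0.371, -0.929, -0.0], [0.001, 0.0, -1.0]]
ft_force: [-0.1, -0.4, -0.0]
gripper_width: 0.0849
finger_force: 0.0
```

Emit:
play_rows:
  translation:
    - [0,0,0]
    - [0,0,0]
    - [0,0,0]
    - [0,0,0]
    - [0,0,0]
    - [0,0,0]
    - [0,0,0]
    - [0,0,0]
  dr:
    - [0,0,0]
    - [0,0,0]
    - [0,0,0]
    - [0,0,0]
    - [0,0,0]
    - [0,0,0]
    - [0,0,0]
    - [0,0,0]
  claw: 20
  newtons: 40

```text
t: 4.2
tcp_pos: [0.5378, -0.1556, 0.1745]
eef_rot: [[0.929, 0.371, -0.0], [0.371, -0.929, 0.0], [-0.0, -0.0, -1.0]]
ft_force: [0.2, -0.1, -0.2]
gripper_width: 0.0198
finger_force: 0.0
```

```bash
python3 - <<'E'
from h import *
st(); p,d=snap('scene'); cv2.imwrite('pics/grip.png',cv2.resize(p[60:260,140:400,::-1],(780,600)))
E
```

```text
t 4.2 q [-20.3  20.2  41.2 106.9 -15.5  58.6 -40.9] p [ 0.5378 -0.1556  0.1745] yaz -68.2 z [-0.  0. -1.] F [ 0.2 -0.1 -0.2] T [-0.03 -0.02  0.02] w 0.019830583759206204 0.0
```

View pics/grip.png

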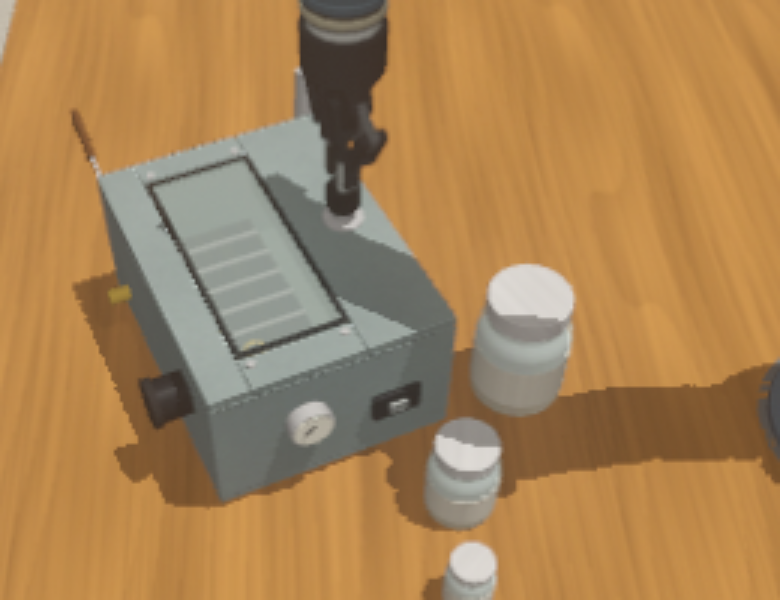

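The fingers went to 19.8 mm with no pad force, so they are not on the 32 mm head. I'll check from the top before doing anything else.

```bash
python3 - <<'E'
from h import *
p,d=snap('top'); a=cv2.resize(p[140:250,260:400,::-1],(700,550),interpolation=cv2.INTER_CUBIC); cv2.imwrite('pics/t2.png',a)
z=np.load('scene.npz');p2,d2=z['p'],z['d']
b=cv2.resize(p2[80:150,220:300,::-1],(629,550),interpolation=cv2.INTER_CUBIC)
c=np.hstack([a,b]); c=cv2.resize(c,(800,int(550*800/c.shape[1]))); cv2.imwrite('pics/t2.png',cv2.convertScaleAbs(c,alpha=1.6,beta=20))
# scene: what lies at knob region
K,D,P,R=cam('scene')
for nm,q in [('knobtop',[.538,-.1585,.205]),('lid',[.538,-.1585,.162]),('tcp',[.5378,-.1556,.1745]),('grasp',[.5378,-.1556,.1935])]:
    v=R.T@(np.array(q)-P); x=cv2.projectPoints(np.array([[v[0],-v[1],-v[2]]]),np.zeros(3),np.zeros(3),K,D)[0].ravel(); print(nm,x, depthpts('scene',[x],d2)[0].round(3))
E
```

```text
knobtop [253.55409194 121.176667  ] [ 0.539 -0.137  0.224]
lid [253.49083084 132.34808862] [ 0.539 -0.149  0.171]
tcp [253.63233632 129.85166308] [ 0.538 -0.145  0.184]
grasp [253.6619678  124.91309739] [ 0.538 -0.144  0.204]
```

View pics/t2.png

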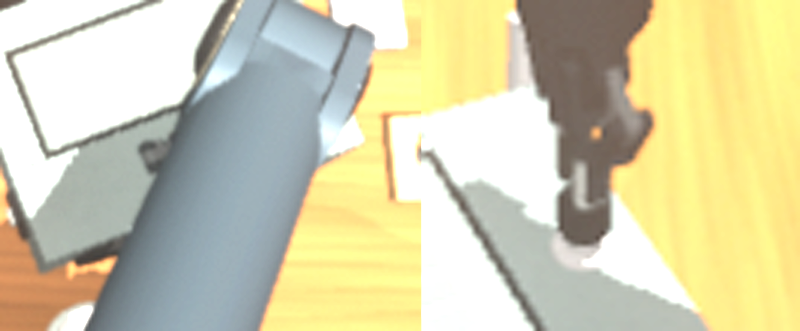

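```bash
python3 - <<'E'
from h import *
z=np.load('scene.npz');d=z['d'];p=z['p']
for v in range(92,138,3):
    q=depthpts('scene',[(u,v) for u in range(242,270,3)],d)
    print(v,' '.join('%d/%d/%d(%d)'%(*(1000*(r)).round(),p[v,u].max()) for r,u in zip(q,range(242,270,3))))
E
```

```text
92 563/-421/107(126) 560/-192/282(62) 553/-160/306(61) 546/-145/318(61) 539/-132/327(60) 532/-122/335(63) 524/-120/335(62) 514/-148/314(80) 467/-555/1(190) 456/-555/1(195)
95 564/-415/99(132) 560/-185/277(62) 553/-156/299(61) 546/-132/318(64) 539/-131/318(60) 532/-119/327(64) 524/-119/327(88) 517/-121/326(63) 469/-538/0(191) 458/-532/5(195)
98 564/-419/83(140) 586/671/942(60) 553/-161/286(61) 547/-131/309(61) 586/671/942(60) 532/-117/320(62) 524/-116/320(85) 481/-520/0(146) 470/-521/-1(191) 459/-513/5(194)
101 566/-305/161(168) 561/-181/260(138) 553/-159/277(61) 546/-132/298(59) 539/-132/298(60) 532/-122/306(59) 525/-113/313(78) 517/-109/316(89) 471/-501/1(191) 460/-498/3(193)
104 567/-287/164(168) 558/-289/161(169) 553/-163/264(60) 546/-136/285(60) 538/-140/282(62) 530/-140/281(62) 524/-112/304(73) 518/-103/311(88) 510/-100/313(74) 461/-486/-2(170)
107 567/-273/163(168) 558/-273/163(169) 549/-273/162(120) 545/-170/247(60) 539/-130/279(62) 530/-136/274(128) 526/-96/307(63) 518/-96/307(76) 510/-97/306(72) 463/-464/2(172)
110 568/-257/164(169) 559/-257/164(170) 550/-257/164(118) 545/-1
[... 1013 characters left out ...]
/-174/166(108) 553/-173/166(104) 546/-150/188(54) 538/-140/196(55) 529/-145/191(56) 518/-172/165(139) 509/-174/163(167) 501/-172/165(184) 472/-350/1(194)
131 571/-164/164(109) 562/-166/162(109) 554/-156/170(133) 545/-161/165(84) 538/-140/184(54) 528/-154/171(103) 519/-159/166(193) 510/-161/163(170) 502/-160/165(170) 474/-330/5(194)
134 586/671/942(111) 563/-152/162(110) 554/-150/164(119) 546/-149/165(133) 537/-148/165(133) 528/-148/165(199) 520/-149/163(172) 511/-150/162(170) 502/-148/164(170) 494/-149/162(169)
137 572/-140/163(111) 563/-138/165(109) 555/-140/162(109) 546/-137/165(111) 538/-137/164(114) 529/-138/163(113) 520/-137/163(170) 512/-134/165(170) 503/-135/164(170) 495/-136/163(172)
```

Emit:
play_rows:
  translation:
    - [0,0,0]
    - [0,0,0]
    - [0,0,0]
    - [0,0,0]
    - [0,0,0]
    - [0,0,0]
  dr:
    - [0,0,0]
    - [0,0,0]
    - [0,0,0]
    - [0,0,0]
    - [0,0,0]
    - [0,0,0]
  claw: 85

```text
t: 4.9
tcp_pos: [0.5379, -0.1555, 0.1746]
eef_rot: [[0.929, 0.371, 0.0], [0.371, -0.929, 0.0], [0.0, -0.0, -1.0]]
ft_force: [-0.5, -0.4, -0.3]
gripper_width: 0.0852
finger_force: 0.0
```

```bash
python3 - <<'E'
from h import *
st(); a=cv2.imread('pics/grip.png'); p,d=snap('scene')
c=[cv2.resize(x,(400,400),interpolation=cv2.INTER_CUBIC) for x in (a[60:330,220:490],p[80:170,213:303,::-1])]
cv2.imwrite('pics/g3.png',cv2.convertScaleAbs(np.hstack(c),alpha=1.8,beta=10))
for v in range(104,150,3):
    us=range(242,266,3); q=depthpts('scene',[(u,v) for u in us],d)
    print(v,' '.join('%d/%d/%d(%d)'%(*(1000*(r)).round(),p[v,u].max()) for r,u in zip(q,us)))
E
```

```text
t 4.9 q [-20.3  20.2  41.2 106.9 -15.5  58.6 -40.9] p [ 0.5379 -0.1555  0.1746] yaz -68.2 z [ 0.  0. -1.] F [-0.5 -0.4 -0.3] T [-0.04  0.03  0.02] w 0.08519111826442952 0.0
104 567/-288/163(164) 560/-192/240(60) 552/-193/239(60) 543/-200/233(165) 539/-118/299(62) 506/-487/-1(188) 526/-94/318(61) 519/-89/322(66)
107 567/-271/164(169) 561/-193/229(105) 552/-194/227(140) 540/-271/164(201) 539/-118/289(61) 532/-116/291(65) 526/-96/307(61) 519/-89/313(64)
110 568/-259/163(169) 559/-257/164(169) 550/-258/163(170) 540/-260/161(169) 520/-450/1(165) 532/-112/284(64) 525/-98/296(93) 518/-88/304(63)
113 568/-245/163(168) 559/-242/165(169) 550/-239/167(169) 541/-240/166(169) 532/-242/164(166) 532/-111/275(90) 524/-106/279(61) 518/-86/296(62)
116 569/-229/165(170) 560/-231/163(169) 551/-228/165(168) 542/-228/164(167) 533/-230/162(166) 524/-230/162(113) 524/-103/271(61) 518/-86/286(63)
119 569/-213/167(170) 560/-215/164(167) 551/-215/164(168) 545/-166/207(75) 536/-165/208(64) 528/-165/207(92) 524/-106/259(66) 518/-83/278(61)
122 570/-202/164(107) 561/-200/166(167) 552/-199/167(115) 546/-152/208(58
[... 679 characters left out ...]
139/164(109) 555/-137/165(109) 546/-137/165(111) 538/-137/164(114) 529/-138/163(113) 520/-137/163(171) 512/-137/163(170)
140 572/-129/162(110) 564/-127/163(110) 555/-129/160(110) 547/-127/162(109) 538/-127/162(108) 530/-124/164(109) 521/-122/166(108) 513/-122/166(120)
143 573/-113/165(85) 564/-114/164(110) 556/-116/162(110) 547/-115/162(109) 539/-112/165(108) 531/-111/165(109) 522/-113/163(108) 514/-112/164(108)
146 573/-100/167(68) 565/-104/162(111) 556/-102/163(110) 548/-100/165(110) 540/-99/166(108) 531/-101/164(109) 523/-100/163(108) 514/-100/163(108)
149 574/-93/162(159) 565/-88/166(67) 557/-90/164(109) 549/-91/162(109) 540/-91/162(109) 532/-89/164(107) 524/-85/167(109) 515/-86/166(106)
```

View pics/g3.png

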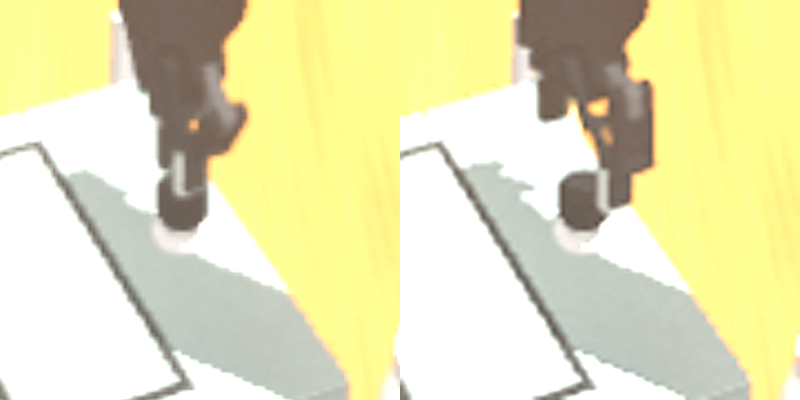

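The fingers closed just above the knob. The camera puts the open tips at z≈0.23 and the knob top at 0.207, so the reported TCP z reads about 38 mm too low. The x and y positions agree. I'll descend about 35 mm and watch the force.

Emit:
play_rows:
  translation:
    - [0,0.06,0.2]
    - [0,0.08,0.4]
    - [0,0.1,0.6]
    - [0,0.1,0.8]
    - [0,0.1,0.9]
    - [0,0.1,0.9]
  dr:
    - [0,0,0]
    - [0,0,0]
    - [0,0,0]
    - [0,0,0]
    - [0,0,0]
    - [0,0,0]

```text
t: 5.55
tcp_pos: [0.5386, -0.1582, 0.1469]
eef_rot: [[0.929, 0.371, -0.001], [0.371, -0.929, 0.0], [-0.001, -0.001, -1.0]]
ft_force: [-0.7, 0.0, -0.1]
gripper_width: 0.0852
finger_force: 0.0
```

```bash
python3 - <<'E'
from h import *
st(); p,d=snap('scene')
K,D,P,R=cam('scene')
vv,uu=np.mgrid[90:160,235:300]; q=depthpts('scene',np.c_[uu.ravel(),vv.ravel()],d)
L=(q-np.array([.538,-.1585,0]))@np.c_[X,Y,Z]*1000
for nm,s in (('near',(L[:,1]>30)&(L[:,1]<65)),('far',(L[:,1]<-30)&(L[:,1]>-65))):
    t=L[s&(abs(L[:,0])<20)&(L[:,2]>172)]; t=t[t[:,2].argsort()]; print(nm,t[:8].round(0).tolist())
E
```

```text
t 5.55 q [-18.9  22.3  40.2 108.3 -17.3  55.6 -39.2] p [ 0.5386 -0.1582  0.1469] yaz -68.2 z [-0.001  0.    -1.   ] F [-0.7  0.  -0.1] T [0.   0.02 0.03] w 0.08522731904079942 0.0
near [[6.0, 49.0, 200.0], [-3.0, 49.0, 200.0], [8.0, 47.0, 203.0], [10.0, 44.0, 205.0], [2.0, 53.0, 205.0], [7.0, 51.0, 206.0], [6.0, 48.0, 206.0], [8.0, 47.0, 207.0]]
far [[6.0, -46.0, 198.0], [-3.0, -44.0, 200.0], [5.0, -47.0, 200.0], [1.0, -44.0, 201.0], [-9.0, -43.0, 202.0], [-6.0, -44.0, 203.0], [10.0, -45.0, 204.0], [-2.0, -43.0, 204.0]]
```

Emit:
play_rows:
  translation:
    - [0,0,0.2]
    - [0,0,0.37]
    - [0,0,0.37]
    - [0,0,0.37]
  dr:
    - [0,0,0]
    - [0,0,0]
    - [0,0,0]
    - [0,0,0]

```text
t: 6.0
tcp_pos: [0.5389, -0.1584, 0.1363]
eef_rot: [[0.929, 0.371, -0.0], [0.371, -0.929, 0.0], [-0.0, -0.0, -1.0]]
ft_force: [0.6, 0.9, 0.2]
gripper_width: 0.0848
finger_force: 0.0
```

Emit:
play_rows:
  translation:
    - [0,0,0]
    - [0,0,0]
    - [0,0,0]
    - [0,0,0]
    - [0,0,0]
    - [0,0,0]
    - [0,0,0]
    - [0,0,0]
  dr:
    - [0,0,0]
    - [0,0,0]
    - [0,0,0]
    - [0,0,0]
    - [0,0,0]
    - [0,0,0]
    - [0,0,0]
    - [0,0,0]
  claw: 20
  newtons: 40

```text
t: 6.8
tcp_pos: [0.5383, -0.1566, 0.1369]
eef_rot: [[0.928, 0.371, -0.002], [0.371, -0.928, 0.003], [-0.0, -0.004, -1.0]]
ft_force: [-2.8, 3.8, 5.1]
gripper_width: 0.0307
finger_force: 39.3
```

Gripped (30.7 mm, 39 N). Next is a gentle tug of 3 mm.

Emit:
play_rows:
  translation:
    - [0,0,-0.03]
    - [0,0,-0.06]
    - [0,0,-0.1]
    - [0,0,-0.1]
  dr:
    - [0,0,0]
    - [0,0,0]
    - [0,0,0]
    - [0,0,0]

```text
t: 7.2
tcp_pos: [0.5385, -0.1566, 0.1386]
eef_rot: [[0.928, 0.372, -0.002], [0.372, -0.928, 0.002], [-0.001, -0.003, -1.0]]
ft_force: [-0.7, 5.0, -5.3]
gripper_width: 0.0306
finger_force: 40.2
```

Emit:
play_rows:
  translation:
    - [0,0,-0.03]
    - [0,0,-0.07]
    - [0,0,-0.07]
  dr:
    - [0,0,0]
    - [0,0,0]
    - [0,0,0]

```text
t: 7.5
tcp_pos: [0.5385, -0.1566, 0.1391]
eef_rot: [[0.928, 0.372, -0.002], [0.372, -0.928, 0.001], [-0.002, -0.002, -1.0]]
ft_force: [3.7, 4.3, -16.6]
gripper_width: 0.0307
finger_force: 41.4
```

It's caught: the lid gave about 2 mm, then the force rose to 17 N. I'll ease down and turn anticlockwise.

Emit:
play_rows:
  translation:
    - [0,0,0.08]
    - [0,0,0.13]
    - [0,0,0.13]
    - [0,0,0.13]
    - [0,0,0.13]
    - [0,0,0.13]
    - [0,0,0.13]
    - [0,0,0.13]
  dr:
    - [0,0,0]
    - [0,0,0]
    - [0,0,-0.5]
    - [0,0,-1.2]
    - [0,0,-1.9]
    - [0,0,-2.5]
    - [0,0,-2.5]
    - [0,0,-2.5]

```text
t: 8.3
tcp_pos: [0.5381, -0.1564, 0.1371]
eef_rot: [[0.745, 0.667, -0.003], [0.667, -0.745, 0.003], [0.0, -0.004, -1.0]]
ft_force: [-2.1, 6.5, -3.6]
gripper_width: 0.0305
finger_force: 42.8
```

Emit:
play_rows:
  translation:
    - [0,0,-0.05]
    - [0,0,-0.1]
    - [0,0,-0.13]
    - [0,0,-0.13]
  dr:
    - [0,0,0]
    - [0,0,0]
    - [0,0,0]
    - [0,0,0]

```text
t: 8.7
tcp_pos: [0.5386, -0.1561, 0.1408]
eef_rot: [[0.745, 0.667, -0.002], [0.667, -0.745, 0.003], [0.0, -0.003, -1.0]]
ft_force: [1.1, 6.8, -6.5]
gripper_width: 0.0309
finger_force: 42.5
```

```bash
python3 -c "
from h import *
st()"
```

```text
t 8.7 q [-15.2  21.7  34.9 108.5 -15.2  54.6 -21.4] p [ 0.5386 -0.1561  0.1408] yaz -48.1 z [-0.002  0.003 -1.   ] F [ 1.1  6.8 -6.5] T [1.37 0.1  0.04] w 0.030897185228141114 42.546905279159546
```

It now lifts freely past the stop. I'll lower it and turn 28° more to get well into the free range, then check again.

Emit:
play_rows:
  translation:
    - [0,0,0.08]
    - [0,0,0.13]
    - [0,0,0.13]
    - [0,0,0.13]
    - [0,0,0.13]
    - [0,0,0.13]
    - [0,0,0.13]
    - [0,0,0.13]
    - [0,0,0.13]
  dr:
    - [0,0,0]
    - [0,0,0]
    - [0,0,-0.5]
    - [0,0,-1.2]
    - [0,0,-2]
    - [0,0,-2.8]
    - [0,0,-3.5]
    - [0,0,-3.5]
    - [0,0,-3.5]

```text
t: 9.6
tcp_pos: [0.5376, -0.156, 0.137]
eef_rot: [[0.345, 0.939, -0.004], [0.939, -0.345, 0.004], [0.002, -0.005, -1.0]]
ft_force: [-3.2, 7.5, -2.6]
gripper_width: 0.031
finger_force: 43.0
```

Emit:
play_rows:
  translation:
    - [0,0,-0.06]
    - [0,0,-0.12]
    - [0,0,-0.18]
    - [0,0,-0.24]
    - [0,0,-0.24]
  dr:
    - [0,0,0]
    - [0,0,0]
    - [0,0,0]
    - [0,0,0]
    - [0,0,0]

```text
t: 10.1
tcp_pos: [0.5384, -0.1555, 0.1435]
eef_rot: [[0.344, 0.939, -0.003], [0.939, -0.344, 0.003], [0.002, -0.004, -1.0]]
ft_force: [2.9, 7.4, -9.1]
gripper_width: 0.0307
finger_force: 42.5
```

Emit:
play_rows:
  translation:
    - [0,0,0.1]
    - [0,0,0.2]
    - [0,0,0.24]
    - [0,0,0.24]
  dr:
    - [0,0,0]
    - [0,0,0]
    - [0,0,0]
    - [0,0,0]

```text
t: 10.5
tcp_pos: [0.5376, -0.156, 0.137]
eef_rot: [[0.345, 0.939, -0.004], [0.939, -0.345, 0.004], [0.002, -0.005, -1.0]]
ft_force: [-3.5, 8.2, -1.2]
gripper_width: 0.0308
finger_force: 43.2
```

Emit:
play_rows:
  translation:
    - [0,0,0]
    - [0,0,0]
    - [0,0,0]
    - [0,0,0]
    - [0,0,0]
    - [0,0,0]
  dr:
    - [0,0,0]
    - [0,0,0]
    - [0,0,0]
    - [0,0,0]
    - [0,0,0]
    - [0,0,0]
  claw: 80

```text
t: 11.1
tcp_pos: [0.5391, -0.1586, 0.1378]
eef_rot: [[0.346, 0.938, 0.0], [0.938, -0.346, -0.0], [-0.0, 0.0, -1.0]]
ft_force: [0.6, 0.1, 1.4]
gripper_width: 0.0799
finger_force: 0.0
```

```bash
python3 -c "
from h import *
st(); go([.5385,-.157,.136],pose(-68.3))"
```

```text
t 11.1 q [-10.1  21.   28.3 108.4 -12.2  53.6   3.7] p [ 0.5391 -0.1586  0.1378] yaz -20.3 z [ 0. -0. -1.] F [0.6 0.1 1.4] T [ 0.02 -0.    0.  ] w 0.079866513159906 0.0
t [ 0.04 -0.04  0.06] dr [ 0.   -0.    6.01]
```

Emit:
play_rows:
  translation:
    - [0.03,-0.03,0.03]
    - [0.06,-0.07,0.06]
    - [0.06,-0.07,0.06]
    - [0.06,-0.07,0.06]
    - [0.06,-0.07,0.06]
    - [0.06,-0.07,0.06]
    - [0.06,-0.07,0.06]
    - [0.06,-0.07,0.06]
    - [0.06,-0.07,0.06]
  dr:
    - [0,0,0.6]
    - [0,0,1.6]
    - [0,0,2.6]
    - [0,0,3.6]
    - [0,0,4.6]
    - [0,0,5.5]
    - [0,0,6]
    - [0,0,6]
    - [0,0,6]

```text
t: 12.0
tcp_pos: [0.5377, -0.1558, 0.1358]
eef_rot: [[0.928, 0.372, -0.0], [0.372, -0.928, -0.0], [-0.0, 0.0, -1.0]]
ft_force: [-0.3, -0.7, -0.1]
gripper_width: 0.0797
finger_force: 0.0
```

Emit:
play_rows:
  translation:
    - [0,0,0]
    - [0,0,0]
    - [0,0,0]
    - [0,0,0]
    - [0,0,0]
    - [0,0,0]
    - [0,0,0]
    - [0,0,0]
  dr:
    - [0,0,0]
    - [0,0,0]
    - [0,0,0]
    - [0,0,0]
    - [0,0,0]
    - [0,0,0]
    - [0,0,0]
    - [0,0,0]
  claw: 20
  newtons: 60

```text
t: 12.8
tcp_pos: [0.538, -0.1567, 0.1363]
eef_rot: [[0.929, 0.37, 0.001], [0.37, -0.929, -0.001], [0.001, 0.001, -1.0]]
ft_force: [-0.0, -3.6, 4.4]
gripper_width: 0.0306
finger_force: 59.4
```

```bash
python3 - <<'E'
from h import *
st()
# lift path: grasp point on the lid circle; tcp true = grasp + a*zt ; reported tcp = grasp + (a+.039)*zt if the bias lies along the tool
o=robot.observe(); p0=o['tcp_pos'];R0=o['eef_rot']; g0=np.array([p0[0],p0[1],.195]); 
for k in (1,.5,0):
  print('follow',k)
  for th in range(4,46,4):
    Rl=Ro.from_rotvec(Y*np.radians(th)).as_matrix(); g=H+Rl@(g0-H)
    Rt=Ro.from_rotvec(Y*np.radians(th*k)).as_matrix()
    for L in (.058,.019):
      p=g+Rt@np.array([0,0,-L]) ; d=R0.T@(p-(g0-[0,0,L]))/.03
      print(th,L,d.round(2),(Ro.from_matrix(R0.T@Rt@R0).as_rotvec(degrees=True)/8).round(2),end=' ')
    print()
E
```

```text
t 12.8 q [-18.6  22.9  39.7 109.1 -17.8  54.2 -38.9] p [ 0.538  -0.1567  0.1363] yaz -68.3 z [ 0.001 -0.001 -1.   ] F [-0.  -3.6  4.4] T [-0.61  0.06  0.01] w 0.030639199903248277 59.413949847221375
follow 1
4 0.058 [-0.01  0.   -0.45] [ 0.  -0.5 -0. ] 4 0.019 [ 0.08  0.   -0.45] [ 0.  -0.5 -0. ] 
8 0.058 [ 0.    0.   -0.91] [ 0. -1. -0.] 8 0.019 [ 0.18  0.   -0.89] [ 0. -1. -0.] 
12 0.058 [ 0.05  0.   -1.36] [ 0.  -1.5 -0. ] 12 0.019 [ 0.32  0.   -1.33] [ 0.  -1.5 -0. ] 
16 0.058 [ 0.13  0.   -1.8 ] [ 0. -2. -0.] 16 0.019 [ 0.49  0.   -1.75] [ 0. -2. -0.] 
20 0.058 [ 0.24  0.   -2.24] [ 0.  -2.5 -0. ] 20 0.019 [ 0.69  0.   -2.16] [ 0.  -2.5 -0. ] 
24 0.058 [ 0.39  0.   -2.67] [ 0. -3. -0.] 24 0.019 [ 0.91  0.   -2.56] [ 0. -3. -0.] 
28 0.058 [ 0.56  0.   -3.09] [ 0.  -3.5 -0. ] 28 0.019 [ 1.17  0.   -2.94] [ 0.  -3.5 -0. ] 
32 0.058 [ 0.76  0.01 -3.5 ] [ 0.   -4.   -0.01] 32 0.019 [ 1.45  0.01 -3.3 ] [ 0.   -4.   -0.01] 
36 0.058 [ 0.99  0.01 -3.89] [ 0.   -4.5  -0.01] 36 0.019 [ 1.75  0.01 -3.64] [ 0.   -4.5  -0.01] 
40 0.058 [ 1.24  0.01 -4.27] [ 0.   -5.   -0.01] 40 0.019 [ 2.08 
[... 1381 characters left out ...]
] [0. 0. 0.] 12 0.019 [ 0.45  0.   -1.31] [0. 0. 0.] 
16 0.058 [ 0.67  0.   -1.73] [0. 0. 0.] 16 0.019 [ 0.67  0.   -1.73] [0. 0. 0.] 
20 0.058 [ 0.91  0.   -2.13] [0. 0. 0.] 20 0.019 [ 0.91  0.   -2.13] [0. 0. 0.] 
24 0.058 [ 1.17  0.   -2.51] [0. 0. 0.] 24 0.019 [ 1.17  0.   -2.51] [0. 0. 0.] 
28 0.058 [ 1.46  0.01 -2.87] [0. 0. 0.] 28 0.019 [ 1.46  0.01 -2.87] [0. 0. 0.] 
32 0.058 [ 1.78  0.01 -3.2 ] [0. 0. 0.] 32 0.019 [ 1.78  0.01 -3.2 ] [0. 0. 0.] 
36 0.058 [ 2.12  0.01 -3.52] [0. 0. 0.] 36 0.019 [ 2.12  0.01 -3.52] [0. 0. 0.] 
40 0.058 [ 2.48  0.01 -3.81] [0. 0. 0.] 40 0.019 [ 2.48  0.01 -3.81] [0. 0. 0.] 
44 0.058 [ 2.86  0.01 -4.08] [0. 0. 0.] 44 0.019 [ 2.86  0.01 -4.08] [0. 0. 0.]
```

Regripped with the closing axis along the hinge. Now I'll lift in small arcs and read the forces to see how the TCP offset acts under tilt.

Emit:
play_rows:
  translation:
    - [0.01,0,-0.1]
    - [0.02,0,-0.22]
    - [0.03,0,-0.34]
    - [0.04,0,-0.45]
    - [0.06,0,-0.57]
    - [0.07,0,-0.68]
    - [0.08,0,-0.8]
    - [0.09,0,-0.9]
    - [0.09,0,-0.9]
    - [0.09,0,-0.9]
  dr:
    - [0,-0.12,0]
    - [0,-0.25,0]
    - [0,-0.37,0]
    - [0,-0.5,0]
    - [0,-0.62,0]
    - [0,-0.75,0]
    - [0,-0.87,0]
    - [0,-1,0]
    - [0,-1,0]
    - [0,-1,0]

```text
t: 13.8
tcp_pos: [0.5372, -0.1569, 0.162]
eef_rot: [[0.919, 0.369, -0.136], [0.365, -0.929, -0.054], [-0.146, 0.0, -0.989]]
ft_force: [-3.2, -6.3, -1.1]
gripper_width: 0.0304
finger_force: 60.0
```

```bash
python3 -c "
from h import *
st(); o=robot.observe(); print((np.c_[X,Y,Z].T@o['ft_force']).round(1),(np.c_[X,Y,Z].T@o['wrist_torque']).round(2))
"
```

```text
t 13.8 q [-21.3  25.8  41.6 102.6 -12.6  64.7 -43.9] p [ 0.5372 -0.1569  0.162 ] yaz -68.3 z [-0.136 -0.054 -0.989] F [-3.2 -6.3 -1.1] T [-1.15  0.45  0.17] w 0.030371193467176993 59.99784171581268
[-5.3 -4.7 -1.1] [-0.9   0.84  0.17]
```

The offset acts along the tool (x shift near 0 at 8°), so I'll follow the rigid hinge arc.

Emit:
play_rows:
  translation:
    - [-0.04,0,-0.15]
    - [-0.08,0,-0.3]
    - [-0.09,0,-0.45]
    - [-0.09,0,-0.6]
    - [-0.09,0,-0.75]
    - [-0.08,0,-0.91]
    - [-0.06,0,-1.06]
    - [-0.05,0,-1.21]
    - [-0.03,0,-1.36]
    - [0,0,-1.51]
    - [0.02,0,-1.66]
    - [0.04,0,-1.8]
  dr:
    - [0,-0.17,0]
    - [0,-0.33,0]
    - [0,-0.5,0]
    - [0,-0.67,0]
    - [0,-0.83,0]
    - [0,-1,0]
    - [0,-1.17,0]
    - [0,-1.33,0]
    - [0,-1.5,0]
    - [0,-1.67,0]
    - [0,-1.83,0]
    - [0,-2,0]

```text
t: 15.0
tcp_pos: [0.5475, -0.1529, 0.2156]
eef_rot: [[0.848, 0.37, -0.381], [0.337, -0.929, -0.153], [-0.41, 0.002, -0.912]]
ft_force: [0.6, -5.1, -2.6]
gripper_width: 0.0306
finger_force: 59.9
```

```bash
python3 -c "
from h import *
st(); o=robot.observe(); print((np.c_[X,Y,Z].T@o['ft_force']).round(1),(np.c_[X,Y,Z].T@o['wrist_torque']).round(2))
"
```

```text
t 15.0 q [-22.9  33.2  43.   88.8  -6.5  84.9 -47.9] p [ 0.5475 -0.1529  0.2156] yaz -68.3 z [-0.381 -0.153 -0.912] F [ 0.6 -5.1 -2.6] T [-0.8  -0.88  0.38] w 0.030635344410760542 59.88441467285156
[-1.3 -5.  -2.6] [-1.06 -0.52  0.38]
```

Emit:
play_rows:
  translation:
    - [0,0,-0.15]
    - [-0.01,0,-0.32]
    - [-0.01,0,-0.5]
    - [-0.01,0,-0.68]
    - [0,0,-0.85]
    - [0.01,0,-1.02]
    - [0.03,0,-1.19]
    - [0.05,0,-1.36]
    - [0.08,0,-1.53]
    - [0.11,0,-1.7]
    - [0.15,0,-1.87]
    - [0.18,0,-2.02]
  dr:
    - [0,-0.17,0]
    - [0,-0.36,0]
    - [0,-0.55,0]
    - [0,-0.75,0]
    - [0,-0.94,0]
    - [0,-1.12,0]
    - [0,-1.31,0]
    - [0,-1.5,0]
    - [0,-1.69,0]
    - [0,-1.88,0]
    - [0,-2.07,0]
    - [0,-2.25,0]

```text
t: 16.2
tcp_pos: [0.5748, -0.142, 0.2694]
eef_rot: [[0.688, 0.369, -0.625], [0.272, -0.929, -0.25], [-0.673, 0.002, -0.74]]
ft_force: [-1.5, -6.2, 0.6]
gripper_width: 0.0308
finger_force: 60.0
```

```bash
python3 - <<'E'
from h import *
st(); o=robot.observe(); print((np.c_[X,Y,Z].T@o['ft_force']).round(1))
p,d=snap('scene'); cv2.imwrite('pics/end.png',cv2.resize(p[40:260,120:400,::-1],(760,597)))
vv,uu=np.mgrid[60:220,150:300]; q=depthpts('scene',np.c_[uu.ravel(),vv.ravel()],d)
L=(q-H)@np.c_[X,Y,Z]; s=(L[:,1]>.06)&(L[:,1]<.15)&(L[:,0]<-.05)&(L[:,0]>-.22)&(L[:,2]>.02)
print(s.sum(),'lid top angle',np.degrees(np.arctan(-np.polyfit(L[s,0],L[s,2],1)[0])))
E
```

```text
t 16.2 q [-21.4  44.3  43.1  71.4  -1.2 107.  -47.1] p [ 0.5748 -0.142   0.2694] yaz -68.3 z [-0.625 -0.25  -0.74 ] F [-1.5 -6.2  0.6] T [-0.58 -0.51  0.81] w 0.030783947614709144 59.98419106006622
[-3.7 -5.3  0.6]
1740 lid top angle 33.187761549089295
```

View pics/end.png

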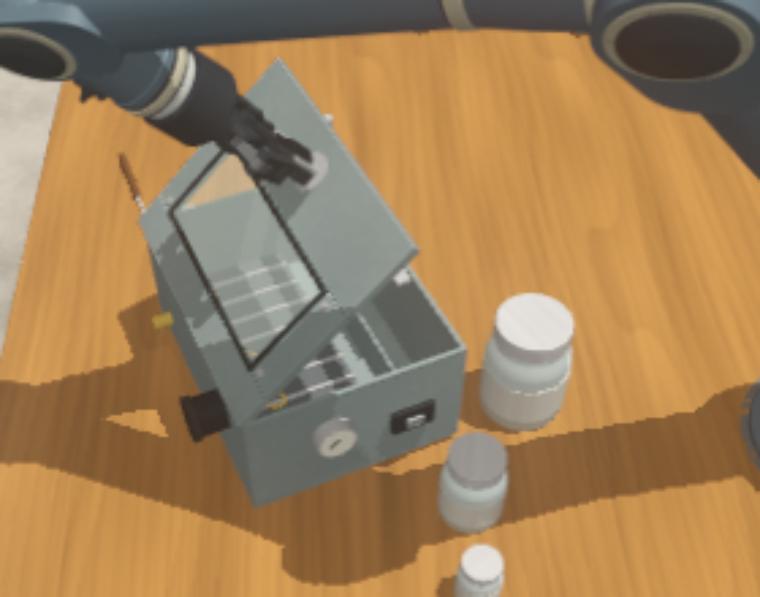

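The picture shows the lid well open, with the gripper still on the knob at about (300,165). The jar and the other items have not moved. I'll add a few degrees for margin and measure on the solid front strip only, since the window lets the depth reading through.

Emit:
play_rows:
  translation:
    - [0.01,0,-0.1]
    - [0.03,0,-0.22]
    - [0.04,0,-0.34]
    - [0.06,0,-0.45]
    - [0.06,0,-0.45]
    - [0.06,0,-0.45]
    - [0.06,0,-0.45]
  dr:
    - [0,-0.06,0]
    - [0,-0.12,0]
    - [0,-0.18,0]
    - [0,-0.25,0]
    - [0,-0.25,0]
    - [0,-0.25,0]
    - [0,-0.25,0]
  newtons: 70

```text
t: 16.95
tcp_pos: [0.5834, -0.1386, 0.2784]
eef_rot: [[0.665, 0.368, -0.65], [0.262, -0.93, -0.258], [-0.7, 0.002, -0.714]]
ft_force: [-2.8, -6.7, 1.3]
gripper_width: 0.0305
finger_force: 69.4
```

```bash
python3 - <<'E'
from h import *
st(); o=robot.observe(); print((np.c_[X,Y,Z].T@o['ft_force']).round(1))
p,d=snap('scene')
vv,uu=np.mgrid[40:220,130:300]; q=depthpts('scene',np.c_[uu.ravel(),vv.ravel()],d)
L=(q-H)@np.c_[X,Y,Z]; r=np.hypot(L[:,0],L[:,2]); s=(L[:,1]>.03)&(L[:,1]<.15)&(r>.16)&(r<.228)&(L[:,2]>.06)&(L[:,0]<-.05)
a=np.degrees(np.arctan2(L[s,2],-L[s,0])-np.arcsin(.012/r[s])); print(s.sum(),'angle',np.percentile(a,[10,50,90]).round(1),'slope',np.degrees(np.arctan(-np.polyfit(L[s,0],L[s,2],1)[0])))
z=np.load('top.npz')
p,d=snap('top')
for nm,uv in [('jarS',(328,358)),('jarM',(380,360)),('jarL',(455,400)),('mandrel',(627,300)),('block',(597,227))]:
    print(nm,depthpts('top',np.array([uv])*.64,d)[0].round(3))
E
```

```text
t 16.95 q [-20.9  46.   43.1  68.2  -0.7 110.3 -46.7] p [ 0.5834 -0.1386  0.2784] yaz -68.4 z [-0.65  -0.258 -0.714] F [-2.8 -6.7  1.3] T [-0.79  0.14  0.73] w 0.03048505742394346 69.44956541061401
[-5.  -5.2  1.3]
1064 angle [45.  45.5 57.8] slope -14.932873375348965
jarS [0.396 0.085 0.677]
jarM [0.435 0.064 0.098]
jarL [ 0.364 -0.073  0.138]
mandrel [ 0.566 -0.42   0.052]
block [ 0.631 -0.278  0.32 ]
```

```bash
python3 -c "
from station import robot
print(robot.hand_in())"
```

```text
the job is handed in; nothing more can be done
None
```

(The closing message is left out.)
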